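Take the left-hand clamp knob off the specimen grinder

ROBOT

A 6-joint arm with a two-finger parallel gripper is mounted at the origin on the work surface. World frame = base frame: x ahead of the robot, y to its left, z up, the work surface at z = 0. Lengths are in m, angles in rad, forces in N, time in s.
With the tool pointing down it reaches from about 0.35 to 0.95 m from the base axis. Payload 17.4 kg.
Tool frame: the origin (TCP) lies at the very end of the fingers, on their centre line; the grasp point (between the pads) lies 19 mm behind it; z points along the fingers, y is the line along which they close (so a half turn about z gives the same grasp; the last joint's range is limited). The gripper opens to 93 mm and grips with 3 to 60 N. Pads are 15 mm wide; open, the fingers measure 128 mm over their backs; the gripper's body (75 mm by 188 mm) begins 65 mm behind the grasp point.
Start: joints at [-1.189, 0.116, 1.442, -0, 1.584, -0.038], TCP at [0.275, -0.616, 0.219] pointing down, gripper open.
Joint ranges: [-2.83, 2.83], [-0.83, 2.19], [0.07, 2.5], [-1.14, 4.28], [0.01, 3], [-2.97, 2.97]. Speed limits (rad/s): [1.89, 1.89, 2.22, 3.14, 3.14, 3.14].

INTERFACE

Orientations are given as a unit quaternion [w, x, y, z].
In Python, from cell import ctrl gives the robot as it stands.
- The arm moves only by the tool play_rows, never from a script. Its argument "steps" is a list of rows, each a list of 3 entries, a list of its own where there are three numbers: the shift along the tool's x, y, z in m, then the turn about the tool's z in degrees, then the finger opening in m, from 0 to 0.093. A call has 1 to 8 rows; each row is the pose to reach, as a shift and turn from the pose commanded when the call began, along the tool's axes at that moment; what a row does not reach only later rows make up. A row lasts 1/8 s, in which the tool goes at most 62.5 mm and 10.7 degrees, less where a joint would pass 70% of its speed; a pose out of reach is approached as far as the arm can. A call with a gripper value outside its range is refused whole. The fingers move at their own pace and stop on an object; "squeeze" is the grip in N (left out, the last holds). Time passes only in rows, so rows that repeat a pose let the fingers close. It gives the time, the measured TCP pose, the force, the opening and the grip force at its end, in the units of the state.
- ctrl.state(): the state, without advancing time (a new reading comes with each control period).
- ctrl.read_camera(name): name is "scene" or "top" or "wrist"; returns the picture (400x640x3 uint8, blue, green, red); there is no depth.
- ctrl.camera_info(name): a dict with "fx", "fy", "cx", "cy" (pixels), "dist" ([k1, k2, p1, p2, k3] as OpenCV has them; the pictures are not rectified), "position" and "rotation" of the camera in the world; the wrist camera has in their place "hand_eye" (4x4, takes a point from camera to tool coordinates, whose origin is the TCP and whose axes are the flange's). Camera axes: x right, y down, z forward; pixel columns grow to the right and rows downward; lengths in m; the calibration is good to about 2 mm. A picture is of the moment at which its call begins: read the wrist's pose just before it. camera_info takes no time and is no camera call.
- ctrl.hand_in(): hands the job in; it is judged then, once.
The state is a dict: "clock": time; "qpos": joint angles; "dq": joint speeds; "effort": joint torques, N m; "position": TCP position; "eef_rot": TCP orientation; "force": force on the tool from outside, world axes, zero at the start; "torque": the same for the moment, N m; "width": finger opening in m; "grasp_force": force on a finger pad.
Only numpy, scipy, OpenCV 4.12 (cv2) and the standard library are available. Lean on these libraries where they do the work, as an engineer would, in place of code of your own. Each camera call takes 0.05 s, during which the arm holds its last target. There are 200 camera calls.

TASK

The abrasive disc on the specimen grinder is due for changing: unscrew the black clamp knob in the middle of its wheel, lift it off the spindle once the thread has let go, and set it down gently, lying flat, in the steel tray. The thread is left-hand, so the knob loosens clockwise seen from above; feel that it is giving, let it climb as it turns, and do not force the thread by tightening, holding it down, pushing it sideways or pulling before it is free. Leave everything else on the bench where it is.

Things in the scene. Friction and masses are not known exactly. Their poses are not given: they have to be found in the camera images.
- knob: the clamp knob: round black fluted knob 52 mm across, 30 mm high, about 0.2 kg, with a 30 mm threaded steel bore right through it and a white mark on its top rim. Origin: centre of its underside; z along its axis, up; x to the white mark. Screwed onto the spindle by a coarse left-hand thread and lightly jammed (gives at well under 0.5 N m) on a spring-loaded 44 mm steel flange
- spindle: the fixed threaded spindle, 28 mm over its thread, standing 39 mm above the abrasive face; it does not turn. Origin: on its axis at the height of the abrasive face; z up. At the start the knob's underside is 12 to 14 mm above this origin; lifted off, it clears the spindle end at 39 mm. More than 35 N between knob and spindle spoils the thread
- grinder: the blue-grey disc grinder, fixed, 440 mm deep, 330 mm wide, deck 150 mm high. Origin: on the table under the wheel axis; x to its rear, control panel at -x. The 200 mm wheel, its brown face 172 mm above the table, lies in a black splash bowl 284 mm across, rim 184 mm above the table. A water tap, 255 mm high, stands on the deck at (172, 132) mm
- tray: loose stainless steel parts tray, 160 mm (x) by 240 mm (y) by 30 mm high, walls and floor 4 mm. Origin: centre of its underside. Two resin specimen mounts stand in it near its -y end; the rest of its floor, from y = -50 mm to y = +110 mm, is free
- mount_a: black resin specimen mount, cylinder 30 mm across, 20 mm high, standing in the tray; origin: centre of its underside
- mount_b: second black resin specimen mount, same size, standing in the tray; origin: centre of its underside
- disc_box: flat box of spare abrasive discs, 150 by 220 by 36 mm, beside the tray; origin: centre of its underside
- wash_bottle: white wash bottle with red cap, 62 mm across, 160 mm high, behind the tray or behind the grinder's left rear corner; origin: centre of its underside
- beaker: glass beaker, 70 mm across, 85 mm high, behind the tray or behind the grinder's left rear corner; origin: centre of its underside
- paste_jar: white jar with blue cap, 56 mm across, 55 mm high, behind the tray or behind the grinder's left rear corner; origin: centre of its underside
- spanner: steel spanner 190 mm long lying left of the grinder; origin: its middle, underside
- caliper: digital caliper 220 mm long lying left of the grinder; origin: its middle, underside
- knob_top (a point): centre of the knob's top face, 30 mm above its origin. Turned clockwise from above the knob climbs about 14 mm a turn. How far it must turn to come free (roughly half a turn, it varies) has to be felt: engaged, it cannot be lifted; free, it lifts with its own weight only. Closed lightly (15 N or so), a gripper lets the knob slip up through it as it climbs
There are look-alikes about, which are no part of the job. Several things have the shape of the knob; the one meant has the colours described above.

How it is judged:
By the outcome, as a careful person would: the job done as asked, in the order asked, and still so for the second after the job is handed in, with the robot touching nothing.
It also fails if it takes over 69 s, if anything falls off the work surface, if the arm or the gripper's body presses on something with over 40 N, if the wrist force passes 120 N, or if a joint passes its speed limit or range.

## Working session

There is one attempt and no reset: what is moved stays moved. The work goes in short steps, Python scripts to look and compute and a tool call to move; the robot and the scene stay as the last step left them, time stands still between calls to the robot, and variables do not carry over. Pictures are saved under pics/ and viewed, at most 10 in all, crops included, and the job is handed in when it is done.

Besides the shell and the picture viewer there is one more tool, called after "Emit:" by a JSON object that holds its "fn" and its "kwargs", one argument or row to a line. play_rows: Moves the arm, as the interface text tells. Its arguments: {"type":"object","properties":{"steps":{"type":"array","items":{"type":"array"}},"squeeze":{"type":"number"}},"required":["steps"]}

```bash
mkdir -p pics; cat > h.py <<'E'
import numpy as np,cv2
from scipy.spatial.transform import Rotation as R
from cell import ctrl
def cam(name,st=None):
    i=ctrl.camera_info(name)
    K=np.array([[i['fx'],0,i['cx']],[0,i['fy'],i['cy']],[0,0,1.]]);d=np.array(i['dist'],float)
    if name=='wrist':
        st=st or ctrl.state();q=st['eef_rot']
        T=np.eye(4);T[:3,:3]=R.from_quat([q[1],q[2],q[3],q[0]]).as_matrix();T[:3,3]=st['position']
        T=T@np.array(i['hand_eye']);return K,d,T[:3,:3],T[:3,3]
    Rm=np.array(i['rotation'],float)
    if Rm.shape!=(3,3): Rm=R.from_quat([Rm[1],Rm[2],Rm[3],Rm[0]]).as_matrix()
    return K,d,Rm,np.array(i['position'])
def ray(c,uv,z):
    K,d,Rm,p=c
    n=cv2.undistortPoints(np.array([[uv]],float),K,d)[0,0]
    v=Rm@np.array([n[0],n[1],1]);return p+v*(z-p[2])/v[2]
def proj(c,P):
    K,d,Rm,p=c
    return cv2.projectPoints((np.atleast_2d(P)-p)@Rm,np.zeros(3),np.zeros(3),K,d)[0][:,0]
E
python3 - <<'E'
from h import *
for n in ['scene','top']:
    cv2.imwrite(f'pics/{n}0.png',ctrl.read_camera(n)); print(n,cam(n))
print(ctrl.state())
E
```

```text
scene (array([[498.6716986 ,   0.        , 322.66484581],
       [  0.        , 498.6716986 , 196.64604006],
       [  0.        ,   0.        ,   1.        ]]), array([0.02676496, 0.        , 0.        , 0.        , 0.        ]), array([[ 0.63737016,  0.44405529, -0.62974136],
       [ 0.77055322, -0.37010851,  0.51890984],
       [-0.00264797, -0.81598688, -0.57806436]]), array([ 1.33586116, -0.64763067,  0.9300788 ]))
top (array([[430.74336429,   0.        , 318.52196269],
       [  0.        , 430.74336429, 202.08723891],
       [  0.        ,   0.        ,   1.        ]]), array([-0.0666114,  0.       ,  0.       ,  0.       ,  0.       ]), array([[ 0.02554303, -0.98703101,  0.15848453],
       [-0.99946117, -0.02848369, -0.01631087],
       [ 0.02061356, -0.15798251, -0.98722673]]), array([0.28539107, 0.05913479, 1.39563895]))
{'clock': 0.1, 'qpos': array([-1.18880027e+00,  1.16418599e-01,  1.44218671e+00, -2.10341291e-05,
        1.58400195e+00, -3.78270355e-02]), 'dq': array([ 0.00019372, -0.00203267, -0.00215708, -0.00075945, -0.00060292,
        0.00020126]), 'effort': array([ 3.05205394e-03, -7.22889304e+01, -6.23865294e+01,  7.82305095e-02,
        2.26953335e-02, -7.53877430e-05]), 'position': array([ 0.27503074, -0.61622839,  0.2179994 ]), 'eef_rot': array([-4.98007637e-04,  9.78049252e-01,  2.08373229e-01, -9.72293527e-05]), 'force': array([ 0.00506999, -0.4698767 , -0.48097765]), 'torque': array([ 0.01395414,  0.04859995, -0.00367936]), 'grasp_force': 0.0, 'width': 0.09265118844534426}
```

View pics/top0.png

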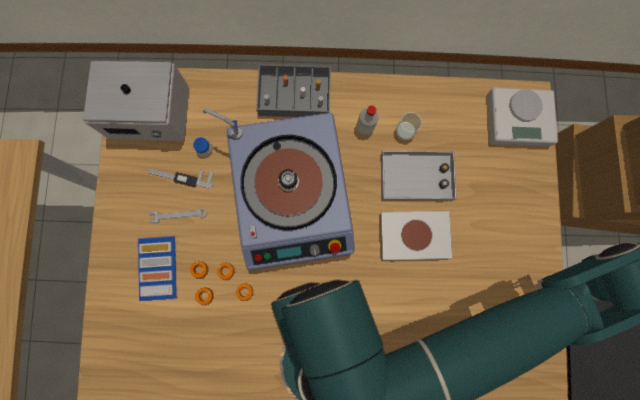

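View pics/scene0.png

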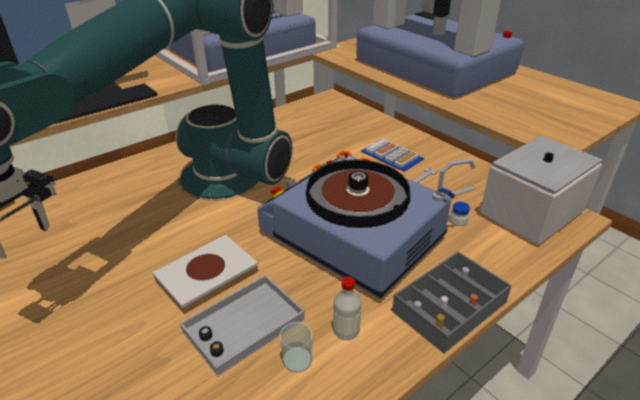

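```bash
python3 - <<'E'
from h import *
t=cam('top');s=cam('scene')
print('knob top',ray(t,(288,178),.215),'scene',ray(s,(357,176),.215))
print('jar-like lid knob',ray(t,(126,89),.25))
for uv in [(383,152),(454,152),(455,199),(382,198)]: print('tray',ray(t,uv,.03))
for uv in [(233,128),(335,114),(352,248),(245,267)]: print('grinder deck',ray(t,uv,.15))
# bowl ellipse: dark rim
im=cv2.imread('pics/top0.png')
m=cv2.inRange(im,(0,0,0),(45,45,45));m[:, :230]=0;m[:,350:]=0;m[:125]=0;m[235:]=0
c=max(cv2.findContours(m,cv2.RETR_EXTERNAL,cv2.CHAIN_APPROX_NONE)[0],key=len)
e=cv2.fitEllipse(c);print('bowl',e,ray(t,e[0],.184))
print('TCP now',ctrl.state()['position'])
a=cv2.resize(im[150:210,258:318],None,fx=8,fy=8,interpolation=cv2.INTER_CUBIC)
i2=cv2.imread('pics/scene0.png');b=cv2.resize(i2[150:210,327:387],None,fx=5,fy=8)
cv2.imwrite('pics/c1.png',np.hstack([a,b]))
E
```

```text
knob top [0.54071172 0.12678131 0.215     ] scene [0.54227465 0.12366931 0.215     ]
jar-like lid knob [0.77864198 0.59510411 0.25      ]
tray [ 0.67762004 -0.17131088  0.03      ]
tray [ 0.68596742 -0.40886189  0.03      ]
tray [ 0.52764189 -0.4078403   0.03      ]
tray [ 0.52391109 -0.16814334  0.03      ]
grinder deck [0.70396648 0.30201693 0.15      ]
grinder deck [ 0.75790721 -0.00460002  0.15      ]
grinder deck [ 0.35390865 -0.06154278  0.15      ]
grinder deck [0.2913396  0.24398447 0.15      ]
bowl ((288.2587585449219, 182.16452026367188), (93.4542007446289, 93.96646118164062), 64.88267517089844) [0.53523747 0.12736203 0.184     ]
TCP now [ 0.27503074 -0.61622839  0.2179994 ]
```

View pics/c1.png

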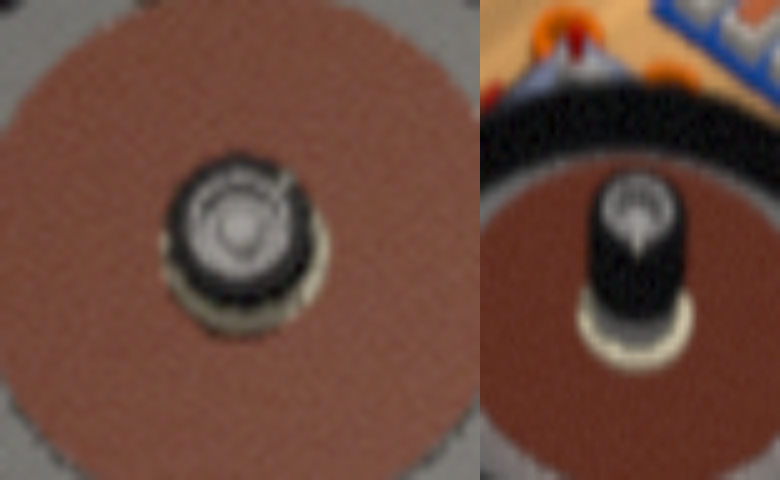

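Candidates that could pass for it: the wheel knob at top-camera pixel (288,178), the mounts at (444,168) and (443,183), the lid knob on the grey box at (126,89), and the black plug in the bowl at (277,146). I choose (288,178). The close crop shows a black fluted rim with a steel bore and white mark, standing on the flange in the wheel centre.

Emit:
{"fn": "play_rows", "kwargs": {
  "steps": [
    [[0.039,-0.041,-0.013],-10,0.093],
    [[0.078,-0.081,-0.025],-20,0.093],
    [[0.117,-0.122,-0.038],-30,0.093],
    [[0.156,-0.163,-0.05],-40,0.093],
    [[0.195,-0.203,-0.063],-50,0.093],
    [[0.234,-0.244,-0.075],-60,0.093],
    [[0.273,-0.285,-0.088],-70,0.093],
    [[0.312,-0.325,-0.1],-80,0.093]
  ],
  "squeeze": 15
}}

```text
clock: 1.1
position: [0.4277, -0.1906, 0.319]
eef_rot: [0.0, 0.613, 0.79, 0.0]
force: [1.5, -0.8, 0.2]
width: 0.0929
grasp_force: 0.0
```

```bash
cat >> h.py <<'E'
def shift(x,y,z):
    s=ctrl.state();q=s['eef_rot'];Rm=R.from_quat([q[1],q[2],q[3],q[0]]).as_matrix()
    return Rm.T@(np.array([x,y,z])-s['position'])
E
python3 -c "
from h import *
print(ctrl.state()['qpos'],ctrl.state()['position'],shift(.541,.126,.318))"
```

```text
[-4.73799896e-01 -3.46224634e-01  1.70440813e+00  3.93383042e-05
  1.78323975e+00 -7.24609360e-01] [ 0.42769582 -0.19063353  0.31898993] [0.27860441 0.18834596 0.00099536]
```

Emit:
{"fn": "play_rows", "kwargs": {
  "steps": [
    [[0.046,0.031,0],-10,0.093],
    [[0.093,0.063,0],-20,0.093],
    [[0.139,0.094,0],-30,0.093],
    [[0.186,0.125,0],-40,0.093],
    [[0.232,0.157,0],-50,0.093],
    [[0.279,0.188,0],-60,0.093],
    [[0.279,0.188,0],-70,0.093],
    [[0.279,0.188,0],-80,0.093]
  ]
}}

```text
clock: 2.1
position: [0.5422, 0.1247, 0.318]
eef_rot: [-0.001, -0.039, 0.999, -0.0]
force: [-0.5, 0.3, 1.6]
width: 0.0932
grasp_force: 0.0
```

Emit:
{"fn": "play_rows", "kwargs": {
  "steps": [
    [[0,0,0],-10,0.093],
    [[0,0,0],-20,0.093],
    [[0,0,0],-30,0.093],
    [[0,0,0],-40,0.093],
    [[0,0,0],-50,0.093],
    [[0,0,0],-60,0.093],
    [[0,0,0],-60,0.093]
  ]
}}

```text
clock: 2.98
position: [0.5421, 0.1238, 0.3184]
eef_rot: [-0.0, -0.53, 0.848, 0.0]
force: [-0.4, 0.1, 0.3]
width: 0.0929
grasp_force: 0.0
```

```bash
python3 - <<'E'
from h import *
s=ctrl.state();im=ctrl.read_camera('wrist');cv2.imwrite('pics/w1.png',im)
print(s['qpos'],s['position'],s['force'])
print(proj(cam('wrist',s),[[.541,.126,.215],[.541,.126,.172]]))
E
```

```text
[ 1.78695909e-01 -1.51349816e-01  1.54582587e+00 -8.62733340e-06
  1.74762089e+00 -2.50911485e+00] [0.54212066 0.12382924 0.31835564] [-0.38061602  0.09604622  0.28378489]
[[324.96240832 200.73856386]
 [324.72793014 187.0861666 ]]
```

View pics/w1.png

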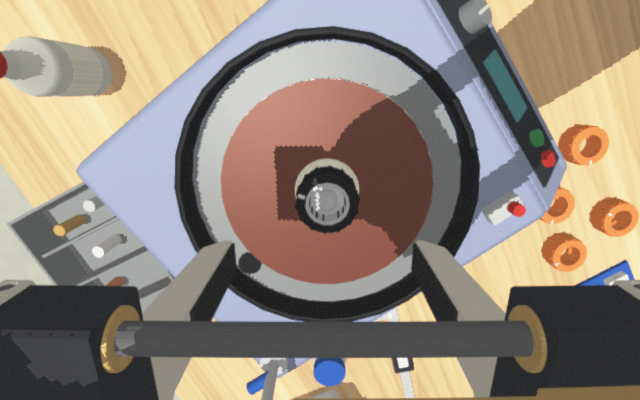

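```bash
python3 - <<'E'
from h import *
im=cv2.imread('pics/w1.png');c=cam('wrist')
m=cv2.inRange(im,(0,0,0),(48,48,48));k=np.zeros_like(m);cv2.circle(k,(327,200),45,255,-1);m&=k
ct=max(cv2.findContours(m,cv2.RETR_EXTERNAL,cv2.CHAIN_APPROX_NONE)[0],key=len)
e=cv2.fitEllipse(ct);print('dark outline',e,cv2.minEnclosingCircle(ct),cv2.boundingRect(ct))
hsv=cv2.cvtColor(im,cv2.COLOR_BGR2HSV)
# brown face
b=((hsv[...,0]<10)&(hsv[...,1]>90)).astype(np.uint8)*255;k[:]=0;cv2.circle(k,(327,182),120,255,-1);b&=k
ct=max(cv2.findContours(b,cv2.RETR_EXTERNAL,cv2.CHAIN_APPROX_NONE)[0],key=len)
f=cv2.fitEllipse(cv2.convexHull(ct));print('face',f,ray(c,f[0],.172), ray(c,(f[0][0]+f[1][0]/2,f[0][1]),.172)-ray(c,f[0],.172))
print(ray(c,e[0],.215), ray(c,(328,203),.215))
big=cv2.resize(im[150:250,270:390],None,fx=6,fy=6,interpolation=cv2.INTER_CUBIC);cv2.imwrite('pics/c2.png',big)
E
```

```text
dark outline ((326.9232482910156, 200.2522430419922), (57.240787506103516, 59.813026428222656), 4.757937908172607) ((326.79278564453125, 199.27928161621094), 32.7765007019043) (295, 167, 65, 65)
face ((326.4683532714844, 181.0455322265625), (204.2078857421875, 210.39010620117188), 85.88490295410156) [0.53705668 0.12155529 0.172     ] [-0.08505569  0.04170777  0.        ]
[0.53942871 0.12636817 0.215     ] [0.53966651 0.12885547 0.215     ]
```

View pics/c2.png

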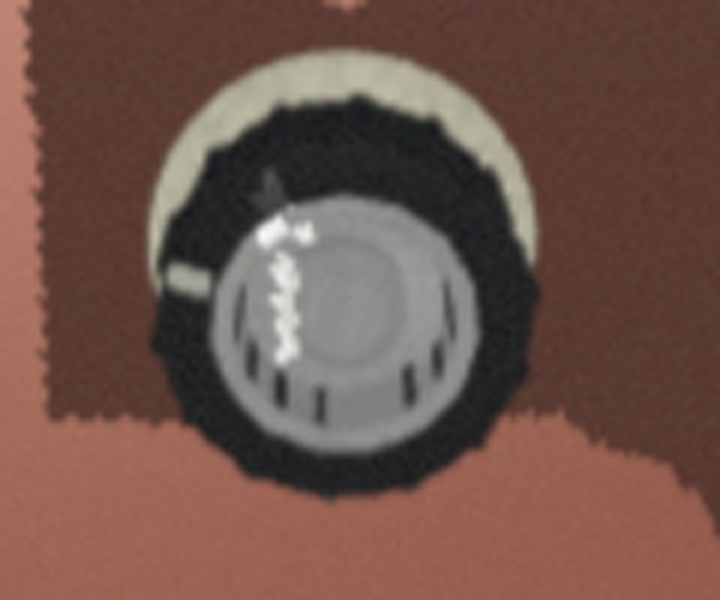

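The close crop shows the knob's steel bore centred near wrist pixel (328,204), with the white mark at its left and the flange behind. All the estimates agree to within a few mm. I'll descend and centre by a light touch.

Emit:
{"fn": "play_rows", "kwargs": {
  "steps": [
    [[-0.002,0.0026,0.03],0,0.093],
    [[-0.002,0.0026,0.06],0,0.093],
    [[-0.002,0.0026,0.085],0,0.093],
    [[-0.002,0.0026,0.105],0,0.08],
    [[-0.002,0.0026,0.12],0,0.07],
    [[-0.002,0.0026,0.132],0,0.065],
    [[-0.002,0.0026,0.132],0,0.065],
    [[-0.002,0.0026,0.132],0,0.065]
  ],
  "squeeze": 3
}}

```text
clock: 4.03
position: [0.541, 0.1268, 0.1874]
eef_rot: [0.0, -0.53, 0.848, -0.0]
force: [-0.8, 0.3, -0.4]
width: 0.0652
grasp_force: 0.0
```

Emit:
{"fn": "play_rows", "kwargs": {
  "steps": [
    [[0,0,0],0,0.062],
    [[0,0,0],0,0.06],
    [[0,0,0],0,0.058],
    [[0,0,0],0,0.056],
    [[0,0,0],0,0.054],
    [[0,0,0],0,0.052],
    [[0,0,0],0,0.05],
    [[0,0,0],0,0.05]
  ]
}}

```text
clock: 5.03
position: [0.5405, 0.1269, 0.1866]
eef_rot: [-0.0, -0.53, 0.848, 0.0]
force: [-5.0, 2.5, 1.4]
width: 0.0531
grasp_force: 3.0
```

Emit:
{"fn": "play_rows", "kwargs": {
  "steps": [
    [[0,0.0005,0],0,0.05],
    [[0,0.0005,0],0,0.05],
    [[0,0.0005,0],0,0.05],
    [[0,0.0005,0],0,0.05]
  ]
}}

```text
clock: 5.52
position: [0.5404, 0.1269, 0.1867]
eef_rot: [0.0, -0.53, 0.848, -0.0]
force: [0.6, -0.0, 0.3]
width: 0.0528
grasp_force: 3.0
```

Emit:
{"fn": "play_rows", "kwargs": {
  "steps": [
    [[0,0,0],0,0.045],
    [[0,0,0],0,0.045],
    [[0,0,0],3,0.045],
    [[0,0,-0.0002],6,0.045],
    [[0,0,-0.0003],9,0.045],
    [[0,0,-0.0005],12,0.045],
    [[0,0,-0.0006],15,0.045],
    [[0,0,-0.0006],15,0.045]
  ],
  "squeeze": 18
}}

```text
clock: 6.52
position: [0.5402, 0.127, 0.1872]
eef_rot: [-0.0, -0.415, 0.91, 0.0]
force: [-0.3, 0.8, 0.3]
width: 0.0529
grasp_force: 18.0
```

```bash
python3 - <<'E'
from h import *
s=ctrl.state();print(s['qpos'][5],s['position'],s['force'],s['torque'],s['width'])
im=ctrl.read_camera('scene')
cv2.imwrite('pics/s2.png',cv2.resize(im[130:230,290:430],None,fx=5,fy=5,interpolation=cv2.INTER_CUBIC))
E
```

```text
-2.2423000943430793 [0.54021562 0.12699522 0.18721063] [-0.2958666   0.84992777  0.27578234] [ 0.2086812  -0.01685454 -0.06445598] 0.0528582925448635
```

View pics/s2.png

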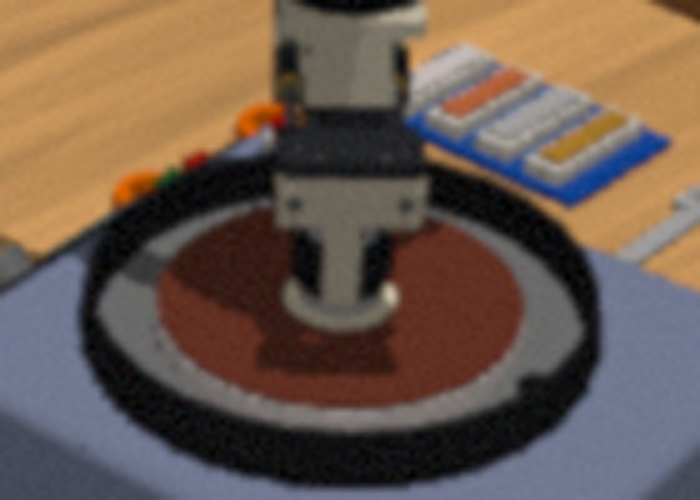

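The picture shows the fingers square on the knob, just above the flange. The torque is only 0.06 N m after 15°, so the knob has given. I'll keep turning and rise with the thread.

Emit:
{"fn": "play_rows", "kwargs": {
  "steps": [
    [[0,0,-0.0002],6,0.045],
    [[0,0,-0.0005],12,0.045],
    [[0,0,-0.0007],18,0.045],
    [[0,0,-0.0009],24,0.045],
    [[0,0,-0.0012],30,0.045],
    [[0,0,-0.0014],36,0.045],
    [[0,0,-0.0016],42,0.045],
    [[0,0,-0.0018],46,0.045]
  ]
}}

```text
clock: 7.58
position: [0.5397, 0.1275, 0.1885]
eef_rot: [-0.001, -0.026, 1.0, 0.0]
force: [-3.3, 5.2, -2.9]
width: 0.0525
grasp_force: 18.0
```

Emit:
{"fn": "play_rows", "kwargs": {
  "steps": [
    [[0,0,-0.0002],6,0.045],
    [[0,0,-0.0005],12,0.045],
    [[0,0,-0.0007],18,0.045],
    [[0,0,-0.0009],24,0.045],
    [[0,0,-0.0012],30,0.045],
    [[0,0,-0.0014],36,0.045],
    [[0,0,-0.0016],42,0.045],
    [[0,0,-0.0018],46,0.045]
  ]
}}

```text
clock: 8.57
position: [0.5397, 0.1287, 0.1904]
eef_rot: [-0.001, 0.366, 0.931, 0.001]
force: [-3.9, 13.5, -2.9]
width: 0.0525
grasp_force: 18.0
```

```bash
python3 - <<'E'
from h import *
s=ctrl.state();print(s['qpos'][5],s['position'],s['force'],s['torque'],s['width'])
E
```

```text
-0.6348915288111479 [0.53969728 0.12866165 0.19039147] [-3.93132999 13.49831334 -2.88159338] [2.6927919  0.40023281 0.05895887] 0.052504524407407584
```

Emit:
{"fn": "play_rows", "kwargs": {
  "steps": [
    [[0.0006,0.0004,0],0,0.045],
    [[0.0012,0.0008,0],0,0.045],
    [[0.0012,0.0008,0],0,0.045]
  ]
}}

```text
clock: 8.95
position: [0.5397, 0.1289, 0.1905]
eef_rot: [-0.0, 0.365, 0.931, 0.0]
force: [-0.3, 5.8, -3.4]
width: 0.0526
grasp_force: 18.0
```

Emit:
{"fn": "play_rows", "kwargs": {
  "steps": [
    [[0.0006,0.0006,0],0,0.045],
    [[0.0006,0.0006,-0.0002],5,0.045],
    [[0.0006,0.0006,-0.0004],10,0.045],
    [[0.0006,0.0006,-0.0006],15,0.045],
    [[0.0006,0.0006,-0.0008],20,0.045],
    [[0.0006,0.0006,-0.001],25,0.045],
    [[0.0006,0.0006,-0.0012],30,0.045],
    [[0.0006,0.0006,-0.0012],30,0.045]
  ]
}}

```text
clock: 9.95
position: [0.54, 0.1297, 0.1917]
eef_rot: [-0.0, 0.595, 0.804, 0.0]
force: [2.1, 6.5, -5.4]
width: 0.0529
grasp_force: 18.0
```

```bash
python3 - <<'E'
from h import *
s=ctrl.state();print(s['qpos'][5],s['position'],s['force'],s['torque'],s['width'])
E
```

```text
-0.10779503554756793 [0.54001458 0.12966271 0.19174418] [ 2.13976738  6.49522432 -5.44566571] [ 1.14919881 -0.56235773 -0.00212222] 0.05288036455496115
```

Emit:
{"fn": "play_rows", "kwargs": {
  "steps": [
    [[0.0005,0.0004,0],0,0.045],
    [[0.0005,0.0004,0],5,0.045],
    [[0.0005,0.0004,-0.0001],10,0.045],
    [[0.0005,0.0004,-0.0003],15,0.045],
    [[0.0005,0.0004,-0.0005],20,0.045],
    [[0.0005,0.0004,-0.0007],25,0.045],
    [[0.0005,0.0004,-0.0009],30,0.045],
    [[0.0005,0.0004,-0.0009],30,0.045]
  ]
}}

```text
clock: 10.95
position: [0.5406, 0.1301, 0.1929]
eef_rot: [0.0, 0.783, 0.623, 0.001]
force: [4.9, 5.4, -5.5]
width: 0.0525
grasp_force: 18.0
```

```bash
python3 - <<'E'
from h import *
s=ctrl.state();print(s['qpos'][5],s['position'],s['force'],s['torque'],s['width'])
E
```

```text
0.41691781772088643 [0.54061688 0.13009925 0.19294634] [ 4.9331539   5.43179629 -5.54877702] [ 0.97252421 -1.06209512  0.01903986] 0.052490406927008175
```

Emit:
{"fn": "play_rows", "kwargs": {
  "steps": [
    [[0.0006,0.0003,0],0,0.045],
    [[0.0006,0.0003,-0.0001],5,0.045],
    [[0.0006,0.0003,-0.0003],10,0.045],
    [[0.0006,0.0003,-0.0005],15,0.045],
    [[0.0006,0.0003,-0.0007],20,0.045],
    [[0.0006,0.0003,-0.0009],25,0.045],
    [[0.0006,0.0003,-0.0011],30,0.045],
    [[0.0006,0.0003,-0.0011],30,0.045]
  ]
}}

```text
clock: 11.95
position: [0.5413, 0.1302, 0.1943]
eef_rot: [0.0, 0.917, 0.399, 0.001]
force: [7.2, 3.1, -3.2]
width: 0.052
grasp_force: 18.0
```

```bash
python3 - <<'E'
from h import *
s=ctrl.state();print(s['qpos'][5],s['position'],s['force'],s['torque'],s['width'])
E
```

```text
0.9413987951446827 [0.54129772 0.13022505 0.19434818] [ 7.18474254  3.13932278 -3.2390159 ] [ 0.28363147 -1.25339619  0.0273527 ] 0.0519827855415799
```

Emit:
{"fn": "play_rows", "kwargs": {
  "steps": [
    [[0.0006,0.0003,0],0,0.045],
    [[0.0006,0.0003,-0.0003],0,0.045],
    [[0.0006,0.0003,-0.0006],0,0.045],
    [[0.0006,0.0003,-0.0008],0,0.045],
    [[0.0006,0.0003,-0.0008],0,0.045]
  ]
}}

```text
clock: 12.58
position: [0.5414, 0.1304, 0.1948]
eef_rot: [0.0, 0.917, 0.399, 0.0]
force: [5.3, 0.3, -3.1]
width: 0.0525
grasp_force: 18.0
```

Emit:
{"fn": "play_rows", "kwargs": {
  "steps": [
    [[0,0.0003,-0.0005],0,0.045],
    [[0,0.0003,-0.001],0,0.045],
    [[0,0.0003,-0.0015],0,0.045],
    [[0,0.0003,-0.0015],0,0.045]
  ]
}}

```text
clock: 13.08
position: [0.5414, 0.1304, 0.1964]
eef_rot: [0.0, 0.917, 0.399, 0.0]
force: [3.7, -0.2, -2.2]
width: 0.0526
grasp_force: 18.0
```

Emit:
{"fn": "play_rows", "kwargs": {
  "steps": [
    [[0,0.0002,-0.001],0,0.045],
    [[0,0.0002,-0.002],0,0.045],
    [[0,0.0002,-0.003],0,0.045],
    [[0,0.0002,-0.004],0,0.045],
    [[0,0.0002,-0.004],0,0.045]
  ]
}}

```text
clock: 13.7
position: [0.5415, 0.1303, 0.2005]
eef_rot: [-0.0, 0.917, 0.399, 0.0]
force: [0.7, 0.2, -2.1]
width: 0.0527
grasp_force: 18.0
```

Free: it now lifts with only its 2 N weight. I'll lift it straight off.

Emit:
{"fn": "play_rows", "kwargs": {
  "steps": [
    [[0,0,-0.005],0,0.045],
    [[0,0,-0.01],0,0.045],
    [[0,0,-0.015],0,0.045],
    [[0,0,-0.022],0,0.045],
    [[0,0,-0.03],0,0.045],
    [[0,0,-0.05],0,0.045],
    [[0,0,-0.08],0,0.045],
    [[0,0,-0.11],0,0.045]
  ]
}}

```text
clock: 14.7
position: [0.5415, 0.1302, 0.3126]
eef_rot: [0.0, 0.917, 0.399, 0.0]
force: [0.7, 0.1, -2.7]
width: 0.052
grasp_force: 18.0
```

```bash
python3 - <<'E'
from h import *
s=ctrl.state();print(s['qpos'],s['position'],s['force'],s['width'])
im=ctrl.read_camera('scene')
cv2.imwrite('pics/s3.png',cv2.resize(im[60:380,150:470],None,fx=1.8,fy=1.8,interpolation=cv2.INTER_CUBIC))
# target: tool y along tray axis; tray centre
t=cam('top');T=[ray(t,u,.03) for u in [(383,152),(454,152),(455,199),(382,198)]]
print('tray c',np.mean(T,0), (T[1]-T[0])/.24,(T[2]-T[1])/.16)
E
```

```text
[ 1.90211966e-01 -1.50860974e-01  1.55458105e+00  5.39296857e-06
  1.73708420e+00  9.39809686e-01] [0.54149388 0.13022904 0.31261123] [ 0.68265112  0.12659616 -2.68104159] 0.051972012221787295
tray c [ 0.60378511 -0.2890391   0.03      ] [ 0.03478077 -0.98979589  0.        ] [-0.98953456  0.00638495  0.        ]
```

View pics/s3.png

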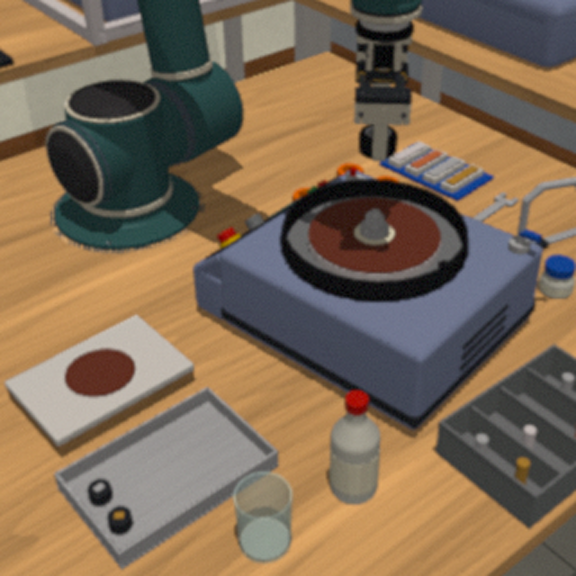

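The picture shows the spindle bare and the knob in the fingers. I'll carry it over the free part of the tray, with the jaws lined up along the tray.

Emit:
{"fn": "play_rows", "kwargs": {
  "steps": [
    [[-0.03,0.039,0],6,0.045],
    [[-0.061,0.078,0],12,0.045],
    [[-0.091,0.117,0],18,0.045],
    [[-0.122,0.156,0],24,0.045],
    [[-0.152,0.195,0],30,0.045],
    [[-0.182,0.234,0],36,0.045],
    [[-0.213,0.272,0],42,0.045],
    [[-0.243,0.311,0],47,0.045]
  ],
  "squeeze": 25
}}

```text
clock: 15.75
position: [0.6037, -0.2612, 0.3112]
eef_rot: [0.0, 1.0, -0.001, 0.0]
force: [-0.9, 0.6, -2.3]
width: 0.0522
grasp_force: 25.0
```

Emit:
{"fn": "play_rows", "kwargs": {
  "steps": [
    [[0,0,0.03],0,0.045],
    [[0,0,0.07],0,0.045],
    [[0,0,0.11],0,0.045],
    [[0,0,0.15],0,0.045],
    [[0,0,0.19],0,0.045],
    [[0,0,0.22],0,0.045],
    [[0,0,0.24],0,0.045],
    [[0,0,0.24],0,0.045]
  ]
}}

```text
clock: 16.75
position: [0.6033, -0.2594, 0.0695]
eef_rot: [-0.0, 1.0, 0.0, -0.001]
force: [0.2, 0.1, -2.1]
width: 0.0523
grasp_force: 25.0
```

```bash
python3 - <<'E'
from h import *
s=ctrl.state();print(s['qpos'],s['position'],s['eef_rot'],s['force'],s['width'])
im=ctrl.read_camera('scene');c=cam('scene')
print(proj(c,[s['position']]))
cv2.imwrite('pics/s4.png',cv2.resize(im[220:380,160:360],None,fx=4,fy=3.7,interpolation=cv2.INTER_CUBIC))
E
```

```text
[-4.44855584e-01  1.55177278e-01  1.64432666e+00 -3.36177950e-06
  1.34388354e+00  1.12502509e+00] [ 0.6033059  -0.25936321  0.06950566] [-3.85074324e-04  9.99999492e-01  4.58204696e-04 -8.10598230e-04] [ 0.16146967  0.07731962 -2.05670003] 0.0522825446206954
[[251.44044003 297.04519539]]
```

View pics/s4.png

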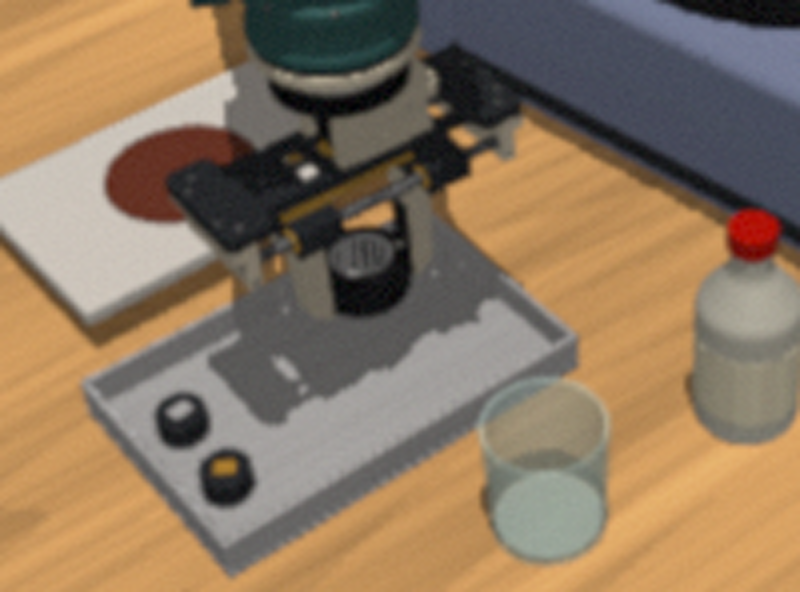

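The knob hangs level over the clear tray floor, with the mounts well off to the left. Lowering by feel.

Emit:
{"fn": "play_rows", "kwargs": {
  "steps": [
    [[0,0,0.015],0,0.045],
    [[0,0,0.03],0,0.045],
    [[0,0,0.042],0,0.045],
    [[0,0,0.05],0,0.045],
    [[0,0,0.054],0,0.045],
    [[0,0,0.056],0,0.045],
    [[0,0,0.057],0,0.045],
    [[0,0,0.057],0,0.045]
  ],
  "squeeze": 15
}}

```text
clock: 17.8
position: [0.6038, -0.2596, 0.0136]
eef_rot: [0.0, 1.0, 0.0, 0.0]
force: [0.2, -0.7, -2.0]
width: 0.0527
grasp_force: 15.0
```

Emit:
{"fn": "play_rows", "kwargs": {
  "steps": [
    [[0,0,0.0007],0,0.045],
    [[0,0,0.0014],0,0.045],
    [[0,0,0.002],0,0.045],
    [[0,0,0.002],0,0.045]
  ]
}}

```text
clock: 18.3
position: [0.6036, -0.2595, 0.0113]
eef_rot: [-0.0, 1.0, 0.0, -0.0]
force: [0.6, -1.1, -1.9]
width: 0.0524
grasp_force: 15.0
```

Emit:
{"fn": "play_rows", "kwargs": {
  "steps": [
    [[0,0,0.0007],0,0.045],
    [[0,0,0.0014],0,0.045],
    [[0,0,0.002],0,0.045],
    [[0,0,0.002],0,0.045]
  ]
}}

```text
clock: 18.8
position: [0.6036, -0.2595, 0.0093]
eef_rot: [-0.0, 1.0, 0.0, -0.0]
force: [-0.0, -0.1, -1.8]
width: 0.0524
grasp_force: 15.0
```

Emit:
{"fn": "play_rows", "kwargs": {
  "steps": [
    [[0,0,0.0005],0,0.045],
    [[0,0,0.001],0,0.045],
    [[0,0,0.001],0,0.045]
  ]
}}

```text
clock: 19.18
position: [0.6036, -0.2595, 0.0083]
eef_rot: [-0.0, 1.0, 0.0, -0.0]
force: [0.2, 0.0, -2.8]
width: 0.0526
grasp_force: 15.0
```

Emit:
{"fn": "play_rows", "kwargs": {
  "steps": [
    [[0,0,0.0005],0,0.045],
    [[0,0,0.001],0,0.045],
    [[0,0,0.001],0,0.045]
  ]
}}

```text
clock: 19.55
position: [0.6036, -0.2595, 0.0073]
eef_rot: [-0.0, 1.0, 0.0, -0.0]
force: [-0.6, 0.5, -2.0]
width: 0.0527
grasp_force: 15.0
```

Emit:
{"fn": "play_rows", "kwargs": {
  "steps": [
    [[0,0,0.0005],0,0.045],
    [[0,0,0.0005],0,0.045]
  ]
}}

```text
clock: 19.8
position: [0.6036, -0.2595, 0.0068]
eef_rot: [-0.0, 1.0, 0.0, -0.0]
force: [0.4, 0.5, -1.7]
width: 0.0526
grasp_force: 15.0
```

Emit:
{"fn": "play_rows", "kwargs": {
  "steps": [
    [[0,0,0.0005],0,0.045],
    [[0,0,0.001],0,0.045],
    [[0,0,0.001],0,0.045]
  ]
}}

```text
clock: 20.18
position: [0.6036, -0.2595, 0.0058]
eef_rot: [-0.0, 1.0, 0.0, -0.0]
force: [-0.1, 0.5, -1.7]
width: 0.0525
grasp_force: 15.0
```

Emit:
{"fn": "play_rows", "kwargs": {
  "steps": [
    [[0,0,0.0005],0,0.045],
    [[0,0,0.0005],0,0.045],
    [[0,0,0.0005],0,0.045]
  ]
}}

```text
clock: 20.55
position: [0.6037, -0.2595, 0.0057]
eef_rot: [0.0, 1.0, 0.0, 0.0]
force: [-3.0, 2.3, 6.1]
width: 0.0526
grasp_force: 15.0
```

Emit:
{"fn": "play_rows", "kwargs": {
  "steps": [
    [[0,0,0.0005],0,0.045],
    [[0,0,0.0005],0,0.045],
    [[0,0,0.0005],0,0.045]
  ]
}}

```text
clock: 20.92
position: [0.6037, -0.2595, 0.0057]
eef_rot: [0.0, 1.0, 0.0, 0.0]
force: [-5.9, 1.5, 10.3]
width: 0.0525
grasp_force: 15.0
```

Contact with the floor. I'll ease off, open and withdraw.

Emit:
{"fn": "play_rows", "kwargs": {
  "steps": [
    [[0,0,-0.0006],0,0.045],
    [[0,0,-0.0006],0,0.05],
    [[0,0,-0.0006],0,0.055],
    [[0,0,-0.0006],0,0.06],
    [[0,0,-0.0006],0,0.068],
    [[0,0,-0.0006],0,0.075],
    [[0,0,-0.0006],0,0.075]
  ],
  "squeeze": 4
}}

```text
clock: 21.8
position: [0.6036, -0.2595, 0.0054]
eef_rot: [-0.0, 1.0, 0.0, -0.0]
force: [-0.1, 0.6, 0.3]
width: 0.0744
grasp_force: 0.0
```

Emit:
{"fn": "play_rows", "kwargs": {
  "steps": [
    [[0,0,-0.01],0,0.075],
    [[0,0,-0.03],0,0.075],
    [[0,0,-0.06],0,0.075],
    [[0,0,-0.1],0,0.075],
    [[0,0,-0.15],0,0.075],
    [[0,0,-0.2],0,0.075],
    [[0,0,-0.24],0,0.075],
    [[0,0,-0.24],0,0.075]
  ]
}}

```text
clock: 22.8
position: [0.6044, -0.2598, 0.2511]
eef_rot: [0.001, 1.0, 0.0, 0.003]
force: [-0.4, -0.9, 0.3]
width: 0.0748
grasp_force: 0.0
```

```bash
python3 - <<'E'
from h import *
im=ctrl.read_camera('scene')
cv2.imwrite('pics/s5.png',cv2.resize(im[100:400,140:460],None,fx=2,fy=2,interpolation=cv2.INTER_CUBIC))
print(ctrl.state()['force'],ctrl.state()['position'])
E
```

```text
[ 0.06824193 -0.02969664 -0.88299619] [ 0.60391378 -0.25964167  0.24831518]
```

View pics/s5.png

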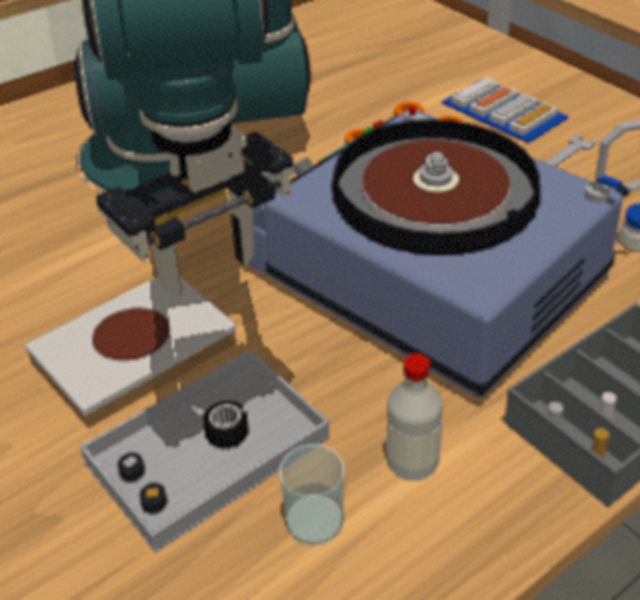

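The knob lies flat in the tray, around pixel (225,425) of the crop. The mounts, box, bottle and beaker look undisturbed, and the arm is clear.

```bash
python3 -c "
from cell import ctrl
print(ctrl.hand_in())"
```

```text
the job is handed in; nothing more can be done
None
```

The knob came free after about 200° clockwise, was lifted off the spindle and set down flat in the tray's free area, and the job was handed in at about 23 s (no verdict was returned).

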